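# Slide the fitting bead board into its bay and bolt it

### The job

One of the three look-alike bead boards just fills the width of the wooden dock's open bay, as the packer block now sets it. Slide that board into the bay until it is fully home against the back, then push the brass bolt fully across in front of it. Leave the other two boards and everything else on the bench where they are.

Things in the scene. Friction and masses are not known exactly. Their poses are not given: they have to be found in the camera images.
- dock: fixed wooden dock, 24 mm high. Origin: on the table, in the plane of the bay's mouth, at the inner face of the bay's left (+y) cheek; x points into the bay (away from the robot), y left. The bay has no floor: y = 0 to the packer's near face on the -y side, 81 mm deep (x) to the back wall; a board that is home is flush with the mouth. Dock extents: y -170 to +85 mm, x 0 to 166 mm
- bay_slot (a point): packer slot of the dock: the packer whose origin is here sets the bay's width. On the table, 31 mm behind the mouth plane, 121 mm right (-y) of the left cheek's inner face
- packer_a: fixed dark wooden packer block, 60 mm deep (x) x 14 mm thick (y) x 22 mm high, with the dock's yaw; origin: centre of the underside. The packer in the bay's slot is the bay's right wall (bay 114 mm wide if it is this one); the other two are parked in the rack behind the bay
- packer_b: fixed dark wooden packer block, 60 mm deep (x) x 38 mm thick (y) x 22 mm high, with the dock's yaw; origin: centre of the underside. The packer in the bay's slot is the bay's right wall (bay 102 mm wide if it is this one); the other two are parked in the rack behind the bay
- packer_c: fixed dark wooden packer block, 60 mm deep (x) x 62 mm thick (y) x 22 mm high, with the dock's yaw; origin: centre of the underside. The packer in the bay's slot is the bay's right wall (bay 90 mm wide if it is this one); the other two are parked in the rack behind the bay
- board_p: loose bead-sorting board: flat solid light-wood block, 80 mm deep (its x axis) x 98 mm wide (its y axis) x 22 mm high, 130 g +-30 percent, upright corners rounded to 10 mm radius, six thin round grey felt spots on top; too broad to grasp, it slides on the table when pushed. Origin: centre of the underside
- board_q: loose bead-sorting board: flat solid light-wood block, 80 mm deep (its x axis) x 110 mm wide (its y axis) x 22 mm high, 130 g +-30 percent, upright corners rounded to 10 mm radius, six thin round grey felt spots on top; too broad to grasp, it slides on the table when pushed. Origin: centre of the underside
- board_r: loose bead-sorting board: flat solid light-wood block, 80 mm deep (its x axis) x 86 mm wide (its y axis) x 22 mm high, 130 g +-30 percent, upright corners rounded to 10 mm radius, six thin round grey felt spots on top; too broad to grasp, it slides on the table when pushed. Origin: centre of the underside
- bolt (a joint): travel (m) of the brass sliding bolt on the front of the left cheek: 0 drawn back (its tip 12 mm left of the bay), 0.045 fully across the bay's front (dock -y direction). About 1.5 N friction, stays where left. Bar 60 mm long (y), 6 to 18 mm above the table, 4 to 12 mm in front of the mouth plane: a board sticking out more than 4 mm blocks it
- bolt_knob (a point): on the bolt's upright round knob, 12 mm in diameter, on the middle of the bar; the knob rises from 18 to 50 mm above the table, this point is on its axis, 42 mm above the table
- vial_rose: bystander: upright corked clear tube of pink beads, 38 mm in diameter, 114 mm high; origin at its underside
- vial_cream: bystander: the same tube with cream beads; origin at its underside
- dish: bystander: small white bowl, 76 mm in diameter, 26 mm high; origin at its underside
- pliers: bystander: small pliers lying flat, about 120 mm long (jaws to its +x), 12 mm high; origin at the pivot, on the table
- mandrel: bystander: upright tapered wooden ring stick on a 60 mm foot, 130 mm high; origin at its underside
- tin: bystander: round aluminium tin, 60 mm in diameter, 50 mm high; origin at its underside
- hoop: bystander: steel hoop earring standing on a 48 mm round wooden foot, about 58 mm high; origin at its underside
Mind the look-alikes: they are no part of the job. What is shaped like the board_r but turquoise is not meant. Leave any blue look-alike of the board_q alone.

How it is judged:
By the outcome, as a careful person would: the job done as asked, in the order asked, and still so for the second after the job is handed in, with the robot touching nothing.
It also fails if it takes over 67 s, if anything falls off the work surface, if the arm or the gripper's body presses on something with over 40 N, if the wrist force passes 120 N, or if a joint passes its speed limit or range.

### The arm

A 6-joint arm with a two-finger parallel gripper is mounted at the origin on the work surface. World frame = base frame: x ahead of the robot, y to its left, z up, the work surface at z = 0. Lengths are in m, angles in degrees, forces in N, time in s.
With the tool pointing down it reaches from about 0.375 to 0.925 m from the base axis. Payload 5.7 kg.
Tool frame: the origin (TCP) lies between the finger pads; the fingertips stand 19 mm ahead of it and the grasp point (between the pads) is the TCP; x points along the fingers, y is the direction in which the jaws open and shut, and the axes are right-handed (so a half turn about x gives the same grasp; the last joint's range is limited). The gripper opens to 88 mm and grips with 3 to 60 N. Pads are 20 mm wide; open, the fingers measure 115 mm over their backs; the gripper's body (75 mm by 178 mm) begins 61 mm behind the grasp point.
Start: joints at [-82.97, 20.558, 86.54, -0, 72.909, -6.595], TCP at [0.141, -0.583, 0.242] pointing down, gripper open.
Joint ranges: [-170.27, 170.27], [-57.76, 135], [12.27, 136.19], [-55.21, 235.2], [11.17, 155.16], [-170.74, 170.74]. Speed limits (degrees/s): [136.94, 136.94, 180, 180, 180, 180].

### API

Orientations are given as [roll, pitch, yaw] about the fixed x, y, z axes, in that order (R = Rz(yaw) Ry(pitch) Rx(roll)).
In Python, from plant import env, optics, ticket gives the robot as it stands.
- The arm moves only by the tool servo_tool, never from a script. Its argument "targets" is a list of rows, each a list of 3 entries, a list of its own where there are three numbers: the shift along the tool's x, y, z in mm, then the turn, a rotation vector about the tool's x, y, z in degrees, then the opening, from 0 (shut) to 1 (fully open). A call has 1 to 5 rows; each row shifts and turns the commanded pose from where the row before left it, along the tool's axes as they then stand; what a row does not reach is not made up. A row lasts 1/12 s, in which the tool goes at most 41.7 mm and 7.16 degrees, less where a joint would pass 70% of its speed; a pose out of reach is approached as far as the arm can. A call is refused whole if a number of a shift passes 41.7 or a number of a turn 7.16, either way. A call with a gripper value outside its range is refused whole. The fingers move at their own pace and stop on an object; "force" is the grip in N (left out, the last holds). Time passes only in rows, so rows that do not move let the fingers close. It gives the time, the measured TCP pose, the force and the opening at its end, in the units of the state.
- env.sense(): the state, without advancing time (a new reading comes with each control period).
- optics.get_image(name): name is "scene" or "top" or "wrist"; returns a dict with "img" (480x640x3 uint8, blue, green, red), "depth" (480x640 float32, m along the optical axis (not along the pixel's ray), 0 where there is no reading), "intrinsics" (3x3 intrinsics, pixels), "cam_to_world" (4x4, takes a point from camera to world coordinates); the wrist camera has in their place "tool_from_camera" (4x4, takes a point from camera to tool coordinates, whose origin is the TCP and whose axes are the tool frame's). Camera axes: x right, y up, looking along -z (the intrinsics and any distortion apply to the point x, -y, -z); pixel columns grow to the right and rows downward; lengths in m; the calibration is good to about 2 mm. A picture is of the moment at which its call begins: read the wrist's pose just before it.
- ticket.job_done(): hands the job in, once; it reports no verdict.
The state is a dict: "clock": time; "joints": joint angles; "joint_velocities": joint speeds; "joint_efforts": joint torques, N m; "ee_pos": TCP position; "ee_rot": TCP orientation; "contact_force": force on the tool from outside, world axes, zero at the start; "ft_torque": the same for the moment, N m; "finger_gap": finger opening in m.
Only numpy, scipy, OpenCV 4.12 (cv2) and the standard library are available. Lean on these libraries where they do the work, as an engineer would, in place of code of your own. Each camera call takes 0.05 s, during which the arm holds its last target.

## Working session

There is one attempt and no reset: what is moved stays moved. The work goes in short steps, Python scripts to look and compute and a tool call to move; the robot and the scene stay as the last step left them, time stands still between calls to the robot, and variables do not carry over. Pictures are saved under pics/ and viewed, and the job is handed in when it is done.

Besides the shell and the picture viewer there is one more tool, called after "Emit:" as a command line: name --argument value ..., lists and objects as JSON in quotes. servo_tool: Moves the arm, as the interface text tells. Its arguments: {"type":"object","properties":{"targets":{"type":"array","items":{"type":"array"}},"force":{"type":"number"}},"required":["targets"]}

```bash
ls; mkdir -p pics; cat > h.py <<'E'
import numpy as np, cv2
from plant import env, optics, ticket
def grab(n):
    s=env.sense(); d=optics.get_image(n); 
    return s,d
E
python3 - <<'E'
from h import *
for n in ("scene","top"):
    s,d=grab(n); cv2.imwrite(f"pics/{n}0.png",d["img"]); np.savez(f"{n}0.npz",**d); print(d["intrinsics"],d["cam_to_world"],d.keys())
print(env.sense())
E
```

```text
pics
[[452.26732496   0.         324.85389564]
 [  0.         452.26732496 239.5137697 ]
 [  0.           0.           1.        ]] [[ 0.57166734 -0.56024444  0.59943524  1.25389293]
 [ 0.82033522  0.40425693 -0.40450768 -0.43268137]
 [-0.01570267  0.72298167  0.69068874  0.8311711 ]
 [ 0.          0.          0.          1.        ]] dict_keys(['img', 'depth', 'intrinsics', 'cam_to_world'])
[[462.82475778   0.         321.19213677]
 [  0.         462.82475778 244.84454414]
 [  0.           0.           1.        ]] [[-6.46962892e-03  9.98731940e-01 -4.99265079e-02  5.11484640e-01]
 [-9.99978751e-01 -6.50155323e-03 -4.77049672e-04 -1.53915071e-02]
 [-8.01044594e-04  4.99223607e-02  9.98752780e-01  1.15645554e+00]
 [ 0.00000000e+00  0.00000000e+00  0.00000000e+00  1.00000000e+00]] dict_keys(['img', 'depth', 'intrinsics', 'cam_to_world'])
{'clock': 0.1, 'joints': array([-8.29699721e+01,  2.05923307e+01,  8.65923405e+01,  1.81374067e-05,
        7.29077383e+01, -6.59639470e+00]), 'joint_velocities': array([-0.06695999, -0.14321195, -0.17265926,  0.03373415, -0.10906402,
        0.00155739]), 'joint_efforts': array([ 1.12420596e-03, -5.16356456e+01, -2.71406007e+01,  6.77848910e-02,
        2.76071671e-02, -1.10436835e-05]), 'ee_pos': array([ 0.14125806, -0.58253357,  0.24091193]), 'ee_rot': array([-96.60713824,  89.90759055,  97.01927904]), 'contact_force': array([0.00253281, 0.05317891, 0.60001301]), 'ft_torque': array([0.01932971, 0.00120482, 0.01577117]), 'finger_gap': 0.08775883485902533}
```

View pics/top0.png

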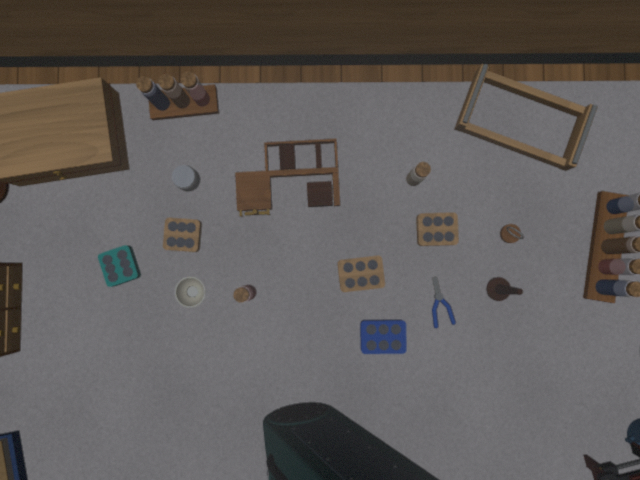

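View pics/scene0.png

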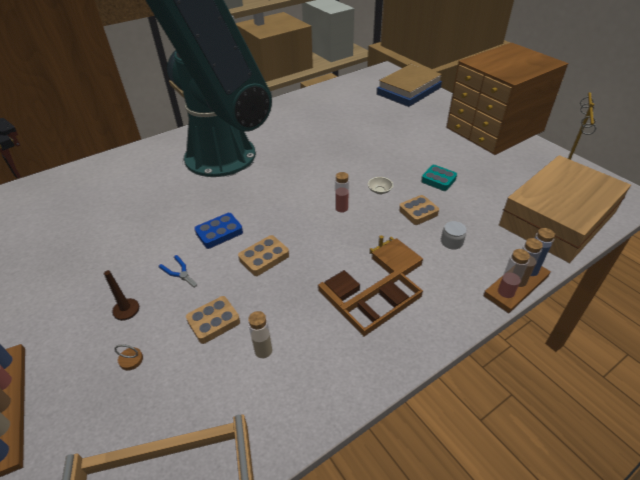

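Top view: dock around (300,175) with its mouth at the bottom. The bay spans columns about 272–307 and its packer is at (319,194). Candidate boards are at (182,235), (361,273) and (438,229), with teal and blue decoys at (119,266) and (383,337). I'll measure and enlarge.

```bash
cat >> h.py <<'E'
def pix2plane(d,px,z):
    K=d["intrinsics"];T=d["cam_to_world"]; px=np.atleast_2d(px).astype(float)
    r=np.stack([(px[:,0]-K[0,2])/K[0,0],-(px[:,1]-K[1,2])/K[1,1],-np.ones(len(px))],1)@T[:3,:3].T
    o=T[:3,3]; return o+r*((z-o[2])/r[:,2])[:,None]
def world2pix(d,P):
    K=d["intrinsics"];T=d["cam_to_world"];P=np.atleast_2d(P)
    c=(P-T[:3,3])@T[:3,:3]; return np.stack([K[0,2]+K[0,0]*c[:,0]/-c[:,2],K[1,2]-K[1,1]*c[:,1]/-c[:,2]],1)
E
python3 - <<'E'
from h import *
d=dict(np.load("top0.npz")); im=d["img"]
def enh(c,s): return cv2.resize(np.clip(c.astype(float)*2,0,255).astype(np.uint8),None,fx=s,fy=s,interpolation=cv2.INTER_CUBIC)
cv2.imwrite("pics/dock.png",enh(im[130:225,225:350],6)); cv2.imwrite("pics/boards.png",enh(im[200:300,150:470],2.5))
hsv=cv2.cvtColor(im,cv2.COLOR_BGR2HSV)
print(hsv[235,168],hsv[273,342],hsv[229,420],hsv[190,250],hsv[210,290])
m=((hsv[...,0]<25)&(hsv[...,1]>70)&(hsv[...,2]>70)).astype(np.uint8)
m=cv2.morphologyEx(m,cv2.MORPH_CLOSE,np.ones((5,5),np.uint8))
cs,_=cv2.findContours(m,cv2.RETR_EXTERNAL,cv2.CHAIN_APPROX_NONE)
for c in cs:
    if cv2.contourArea(c)<200: continue
    w=pix2plane(d,c[:,0,:],0.022)[:,:2].astype(np.float32)
    print(c[:,0].mean(0).round(), cv2.contourArea(c), cv2.minAreaRect(w*1000))
E
```

```text
[ 16  87 114] [ 15  89 123] [ 15  90 122] [ 13 112  96] [140   7 114]
[  7. 308.] 257.5 ((418.4017333984375, 747.4669189453125), (206.17625427246094, 44.01090621948242), 1.6143617630004883)
[361. 273.] 1302.0 ((497.4233703613281, -111.03697967529297), (77.02521514892578, 107.39263153076172), 6.535577297210693)
[510. 233.] 244.5 ((593.9251708984375, -478.4914245605469), (44.446205139160156, 43.74172592163086), 7.872894287109375)
[181. 234.] 1024.0 ((596.091552734375, 328.9924621582031), (86.32659149169922, 77.14131927490234), 85.52764892578125)
[437. 229.] 1182.5 ((605.9783325195312, -299.8481140136719), (77.66509246826172, 98.70496368408203), 1.5382083654403687)
[606. 246.] 1479.0 ((560.6214599609375, -713.19970703125), (76.62081909179688, 267.3828430175781), 80.16482543945312)
[290. 175.] 3808.5 ((736.837890625, 69.55007934570312), (178.84124755859375, 253.35379028320312), 2.750009298324585)
[331.  97.] 22151.5 ((878.9989013671875, -13.19384765625), (1599.241455078125, 280.3876037597656), 89.99622344970703)
```

View pics/dock.png

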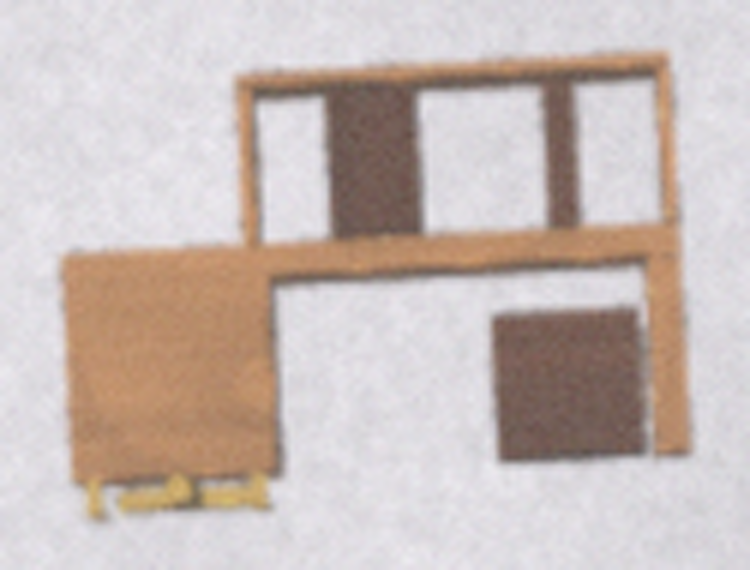

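View pics/boards.png

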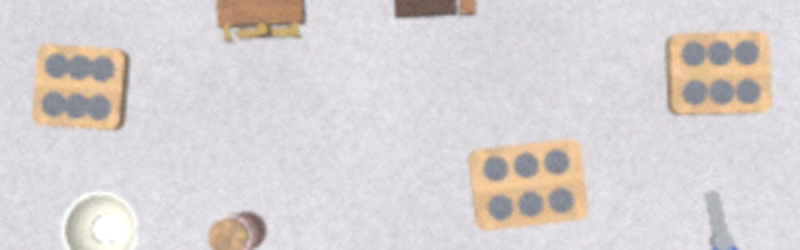

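board_r it is. The bay packer measures about 61 mm, nearly square, so it is packer_c and the bay is 90 mm wide. The thin and medium packers are in the rack. The board at (182,235) measures 86×77 mm; the one at (361,273) is 107 wide (q) and the one at (438,229) is 99 wide (p). Turquoise (119,266) and blue (383,337) are decoys. Next: the dock frame and the clearances.

```bash
python3 - <<'E'
from h import *
d=dict(np.load("top0.npz")); im=d["img"]; hsv=cv2.cvtColor(im,cv2.COLOR_BGR2HSV)
g=cv2.GaussianBlur(im,(3,3),0).astype(float)
# saturation-like signal wood vs grey: R-B ; subpixel edges at half level
s=g[...,2]-g[...,0]
def edge_rows(cols,r0,r1,sgn):   # scanning down rows, 
    out=[]
    for c in cols:
        v=s[r0:r1,c]; h=(v.max()+v.min())/2
        for i in range(len(v)-1):
            if (v[i]-h)*(v[i+1]-h)<0 and np.sign(v[i+1]-v[i])==sgn: out.append((c,r0+i+(v[i]-h)/(v[i]-v[i+1]))); break
    return np.array(out)
def edge_cols(rows,c0,c1,sgn):
    out=[]
    for r in rows:
        v=s[r,c0:c1]; h=(v.max()+v.min())/2
        for i in range(len(v)-1):
            if (v[i]-h)*(v[i+1]-h)<0 and np.sign(v[i+1]-v[i])==sgn: out.append((c0+i+(v[i]-h)/(v[i]-v[i+1]),r)); break
    return np.array(out)
def line(p,z,n):
    w=pix2plane(d,p,z)[:,:2]; vx,vy,x,y=cv2.fitLine(w.astype(np.float32),cv2.DIST_HUBER,0,.001,.001).ravel()
    print(n,"ang",round(np.degrees(np.arctan2(vy,vx)),2),"pt",x.round(4),y.round(4),len(p)); return np.array([x,y]),np.array([vx,vy])
back=line(edge_rows(range(278,328),168,182,-1),.024,"backwall front")
inner=line(edge_cols(range(180,206),262,285,-1),.024,"cheek inner")
rear=line(edge_rows(range(270,335),160,174,1),.024,"backwall rear")
outl=line(edge_cols(range(178,206),225,245,1),.024,"cheek outer")
outr=line(edge_cols(range(176,203),332,350,-1),.024,"right outer")
rt=line(edge_rows(range(270,332),132,145,1),.024,"rack far")
pk=line(edge_cols(range(187,204),296,316,1),.022,"packer face")
yaw=np.radians(2.75); ex=np.array([np.cos(yaw),np.sin(yaw)]); ey=np.array([-ex[1],ex[0]])
for n,l in dict(back=back,rear=rear,rt=rt).items(): print(n,"x'",(l[0]@ex).round(4))
for n,l in dict(inner=inner,outl=outl,outr=outr,pk=pk).items(): print(n,"y'",(l[0]@ey).round(4))
for n,p,z in (("rose cork",(241,294),.114),("vialcream cork",(422,169),.114),("tin",(186,177),.05),("dish",(190,291),.026)): print(n,pix2plane(d,p,z).round(3))
K=d["intrinsics"]; 
for n,(c0,c1,r0,r1) in dict(bolt=(235,275,205,218)).items():
    m=(hsv[r0:r1,c0:c1,0]>18)&(hsv[r0:r1,c0:c1,0]<32)&(hsv[r0:r1,c0:c1,1]>100); ys,xs=np.nonzero(m); print("bolt px",xs.min()+c0,xs.max()+c0,ys.min()+r0,ys.max()+r0)
E
```

```text
backwall front ang -87.59 pt 0.7424 0.0393 49
cheek inner ang 2.41 pt 0.6991 0.1102 25
backwall rear ang -87.32 pt 0.7574 0.0309 62
cheek outer ang 2.62 pt 0.7046 0.1951 27
right outer ang 3.02 pt 0.7084 -0.0589 27
rack far ang -87.25 pt 0.8292 0.0365 60
packer face ang 4.35 pt 0.6951 0.0197 15
back x' 0.7434
rear x' 0.758
rt x' 0.83
inner y' 0.0765
outl y' 0.1611
outr y' -0.0928
pk y' -0.0137
rose cork [[0.454 0.166 0.114]]
vialcream cork [[ 0.735 -0.245  0.114]]
tin [[0.733 0.31  0.05 ]]
dish [[0.458 0.305 0.026]]
bolt px 240 268 209 214
```

```bash
cat >> h.py <<'E'
from scipy.spatial.transform import Rotation as Rn
YAW=np.radians(2.7); EX=np.array([np.cos(YAW),np.sin(YAW)]); EY=np.array([-EX[1],EX[0]]); O=.6632*EX+.0765*EY
def W(xp,yp): return O+xp*EX+yp*EY      # dock coords (m) -> world
def Dk(p): q=np.array(p)[:2]-O; return np.array([q@EX,q@EY])
def tool():
    s=env.sense(); R=Rn.from_euler("xyz",s["ee_rot"],degrees=True).as_matrix(); return s,s["ee_pos"],R
def to(x,y,z):
    s,p,R=tool(); print("t",s["clock"],"pos",p.round(4),"th",np.degrees(np.arctan2(R[1,1],R[0,1])).round(2),"tilt",R[:,0].round(3),"dock",(Dk(p)*1000).round(1),"J",s["joints"].round(0),"gap",round(s["finger_gap"],4))
    print("delta tool mm",(R.T@(np.array([x,y,z])-p)*1000).round(1))
E
python3 - <<'E'
from h import *
print(O); to(.45,-.3,.24)
c=np.array([.596,.329]); a=np.radians(-4.5); by=np.array([-np.sin(a),np.cos(a)])
print("start",c+by*.065,Dk(c))
E
```

```text
[0.65886012 0.10765607]
t 0.1 pos [ 0.1413 -0.5825  0.2409] th -76.37 tilt [-0.     0.002 -1.   ] dock [-549.5 -665. ] J [-83.  21.  87.   0.  73.  -7.] gap 0.0878
delta tool mm [   1.3 -201.8 -366.6]
start [0.60109984 0.39379963] [-0.05236361  0.22405932]
```

Emit:
servo_tool --targets '[[[0, -19, -35], [0, 0, 0], 0.45], [[0, -19, -35], [0, 0, 0], 0.45], [[0, -19, -35], [0, 0, 0], 0.45], [[0, -19, -35], [0, 0, 0], 0.45], [[0, -19, -35], [0, 0, 0], 0.45]]'

```text
clock: 0.52
ee_pos: [0.2898, -0.4479, 0.2413]
ee_rot: [-86.1, 90.0, 107.5]
contact_force: [0.5, -0.4, -0.1]
finger_gap: 0.058
```

Emit:
servo_tool --targets '[[[0, -19, -35], [0, 0, 0], 0.45], [[0, -19, -35], [0, 0, 0], 0.45], [[0, -19, -35], [0, 0, 0], 0.45], [[0, -19, -35], [0, 0, 0], 0.45], [[0, -19, -35], [0, 0, 0], 0.45]]'

```text
clock: 0.93
ee_pos: [0.4377, -0.3142, 0.2414]
ee_rot: [-58.3, 90.0, 135.3]
contact_force: [0.3, 0.1, 1.1]
finger_gap: 0.0401
```

```bash
python3 -c "
from h import *
to(.603,.405,.24)"
```

```text
t 0.9333 pos [ 0.4377 -0.3142  0.2414] th -76.38 tilt [-0.  0. -1.] dock [-240.8 -411. ] J [-43.  16.  94.   0.  70.  33.] gap 0.0401
delta tool mm [   1.7 -660.  -330.1]
```

Emit:
servo_tool --targets '[[[0, -36, -18], [0, 0, 0], 0.45], [[0, -36, -18], [0, 0, 0], 0.45], [[0, -36, -18], [0, 0, 0], 0.45], [[0, -36, -18], [0, 0, 0], 0.45], [[0, -36, -18], [0, 0, 0], 0.45]]'

```text
clock: 1.35
ee_pos: [0.4816, -0.1178, 0.2414]
ee_rot: [-44.5, 90.0, 149.1]
contact_force: [2.2, 0.3, -0.0]
finger_gap: 0.0397
```

Emit:
servo_tool --targets '[[[0, -36, -18], [0, 0, 0], 0.45], [[0, -36, -18], [0, 0, 0], 0.45], [[0, -36, -18], [0, 0, 0], 0.45], [[0, -36, -18], [0, 0, 0], 0.45], [[0, -36, -18], [0, 0, 0], 0.45]]'

```text
clock: 1.77
ee_pos: [0.5266, 0.0783, 0.2415]
ee_rot: [-14.4, 90.0, 179.2]
contact_force: [-0.2, -0.2, 0.2]
finger_gap: 0.0394
```

Emit:
servo_tool --targets '[[[0, -36, -18], [0, 0, 0], 0.45], [[0, -36, -18], [0, 0, 0], 0.45], [[0, -36, -18], [0, 0, 0], 0.45], [[0, -36, -18], [0, 0, 0], 0.45], [[0, -36, -18], [0, 0, 0], 0.45]]'

```text
clock: 2.18
ee_pos: [0.5716, 0.2745, 0.2413]
ee_rot: [5.1, 90.0, -161.2]
contact_force: [-0.0, -0.3, -0.5]
finger_gap: 0.0397
```

Emit:
servo_tool --targets '[[[0, -36, -18], [0, 0, 0], 0.45], [[0, -36, -18], [0, 0, 0], 0.45], [[0, -36, -18], [0, 0, 0], 0.45], [[0, 0, 0], [-7, 0, 0], 0.45], [[0, 0, 0], [-7, 0, 0], 0.45]]'

```text
clock: 2.6
ee_pos: [0.5986, 0.3928, 0.2404]
ee_rot: [-21.3, 89.9, -173.2]
contact_force: [-0.7, -0.3, 0.0]
finger_gap: 0.0397
```

Emit:
servo_tool --targets '[[[0, 0, 0], [-7, 0, 0], 0.45], [[0, 0, 0], [-7, 0, 0], 0.45], [[0, 0, 0], [-7, 0, 0], 0.45], [[0, 0, 0], [-7, 0, 0], 0.45], [[0, 0, 0], [-7, 0, 0], 0.45]]'

```text
clock: 3.02
ee_pos: [0.5986, 0.39, 0.241]
ee_rot: [-38.9, 89.9, -155.9]
contact_force: [0.3, 0.0, -0.0]
finger_gap: 0.0396
```

Emit:
servo_tool --targets '[[[0, 0, 0], [-7, 0, 0], 0.45], [[0, 0, 0], [-7, 0, 0], 0.45], [[0, 0, 0], [-7, 0, 0], 0.45], [[0, 0, 0], [-2, 0, 0], 0.45], [[0, 0, 0], [0, 0, 0], 0.45]]'

```text
clock: 3.43
ee_pos: [0.5986, 0.3899, 0.2411]
ee_rot: [-63.0, 89.9, -157.3]
contact_force: [0.2, -0.2, 0.7]
finger_gap: 0.0393
```

```bash
python3 - <<'E'
from h import *
to(.601,.400,.026)
s,d=grab("wrist"); np.savez("w1.npz",**d); cv2.imwrite("pics/w1.png",np.clip(d["img"].astype(float)*2,0,255).astype(np.uint8))
print(d["tool_from_camera"].round(3))
E
```

```text
t 3.4333 pos [0.5986 0.3899 0.2411] th -4.31 tilt [-0.001 -0.    -1.   ] dock [-46.9 284.8] J [28. 30. 71.  0. 79. 32.] gap 0.0393
delta tool mm [215.1   1.9 -10.3]
[[-0.001  0.278 -0.961 -0.144]
 [ 1.     0.001 -0.    -0.   ]
 [ 0.001 -0.961 -0.278 -0.075]
 [ 0.     0.     0.     1.   ]]
```

View pics/w1.png

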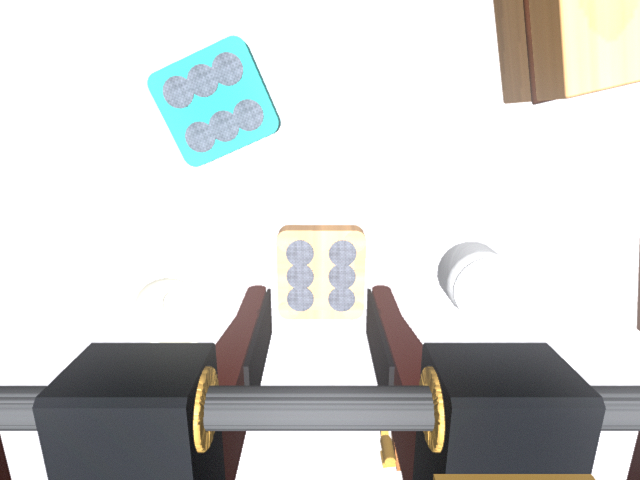

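Wrist view: the board is centred at columns 277–366 and square to the tool. The teal decoy at (213,100) and the tin at (480,280) are clear. Backing off and descending on its left side.

Emit:
servo_tool --targets '[[[20, 1, -12], [0, 0, 0], 0.45], [[40, 0, 0], [0, 0, 0], 0.45], [[40, 0, 0], [0, 0, 0], 0.45], [[40, 0, 0], [0, 0, 0], 0.45], [[30, 0, 0], [0, 0, 0], 0.45]]'

```text
clock: 3.9
ee_pos: [0.5993, 0.4012, 0.0682]
ee_rot: [-58.5, 89.8, -153.0]
contact_force: [0.5, 0.7, -0.3]
finger_gap: 0.0394
```

Emit:
servo_tool --targets '[[[25, 0, 0], [0, 0, 0], 0.45], [[15, 0, 0], [0, 0, 0], 0.45], [[4, 0, 0], [0, 0, 0], 0.45], [[0, 0, 6], [0, 0, 0], 0.45], [[0, 0, 4], [0, 0, 0], 0.45]]'

```text
clock: 4.32
ee_pos: [0.6005, 0.3918, 0.0283]
ee_rot: [114.6, 90.0, 20.2]
contact_force: [-0.1, 0.8, 0.9]
finger_gap: 0.0399
```

```bash
python3 - <<'E'
from h import *
p=W(-.085,.0531-.045); to(p[0],p[1],.026)
E
```

```text
t 4.3167 pos [0.6005 0.3918 0.0283] th -4.4 tilt [ 0.001  0.    -1.   ] dock [-44.9 286.6] J [28. 42. 81. -0. 57. 32.] gap 0.0399
delta tool mm [  2.3  -5.4 281.3]
```

Emit:
servo_tool --targets '[[[1, 0, 4], [0, 0, 0], 0.45], [[1, 0, 4], [0, 0, 0], 0.45], [[0, 0, 4], [0, 0, 0], 0.45], [[0, 0, 6], [0, 0, 0], 0.45], [[0, 0, 8], [0, 0, 0], 0.45]]'

```text
clock: 4.73
ee_pos: [0.5989, 0.3665, 0.0268]
ee_rot: [132.4, 89.8, 38.1]
contact_force: [0.2, 2.3, 1.2]
finger_gap: 0.0397
```

Emit:
servo_tool --targets '[[[0, 0, 9], [0, 0, 0], 0.45], [[0, 0, 9], [0, 0, 0], 0.45], [[0, 0, 9], [0, 0, 0], 0.45], [[0, 0, 9], [0, 0, 0], 0.45], [[0, 0, 9], [0, 0, 0], 0.45]]'

```text
clock: 5.15
ee_pos: [0.5945, 0.3201, 0.0257]
ee_rot: [-96.1, 90.0, 169.5]
contact_force: [0.7, 1.6, 2.0]
finger_gap: 0.0394
```

```bash
python3 - <<'E'
from h import *
p=W(-.085,.0531-.045); to(p[0],p[1],.026)
s,d=grab("top"); cv2.imwrite("pics/t2.png",cv2.resize(np.clip(d["img"][130:330,130:400].astype(float)*2,0,255).astype(np.uint8),None,fx=2.5,fy=2.5))
s,d=grab("wrist"); cv2.imwrite("pics/w2.png",np.clip(d["img"].astype(float)*2,0,255).astype(np.uint8))
print(s["contact_force"])
E
```

```text
t 5.15 pos [0.5945 0.3201 0.0257] th -4.39 tilt [-0.  0. -1.] dock [-54.2 215.3] J [22. 40. 87.  0. 53. 27.] gap 0.0394
delta tool mm [ -0.3  -4.9 209.4]
[-0.27094391 -0.30553388  0.05972116]
```

View pics/t2.png

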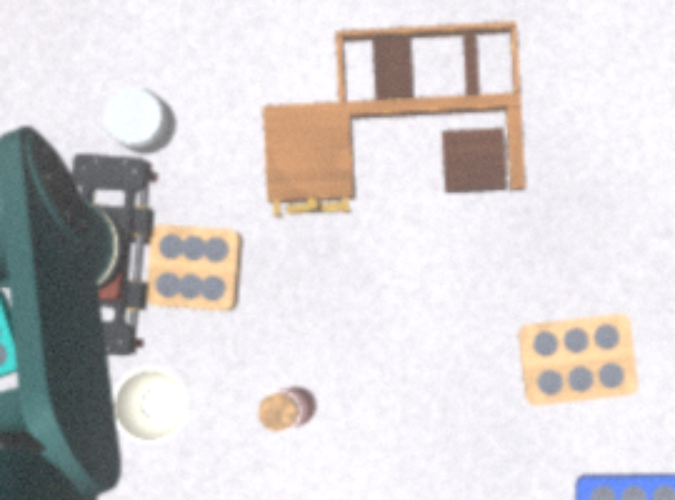

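View pics/w2.png

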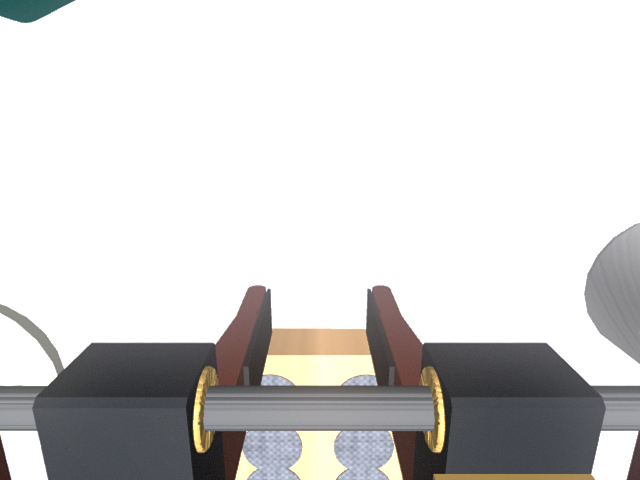

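Board follows squarely: its top is at (195,267) in the crop and the bolt at (315,205) is clear. Continuing.

Emit:
servo_tool --targets '[[[0, 0, 10], [0, 0, 0], 0.45], [[0, 0, 10], [0, 0, 0], 0.45], [[0, 0, 10], [0, 0, 0], 0.45], [[0, 0, 10], [0, 0, 0], 0.45], [[0, 0, 10], [0, 0, 0], 0.45]]'

```text
clock: 5.67
ee_pos: [0.5905, 0.2701, 0.0255]
ee_rot: [-60.2, 90.0, -154.6]
contact_force: [-1.2, 0.2, -1.0]
finger_gap: 0.0395
```

Emit:
servo_tool --targets '[[[0, 0, 10], [0, 0, 0], 0.45], [[0, 0, 10], [0, 0, 0], 0.45], [[0, 0, 10], [0, 0, 0], 0.45], [[0, 0, 10], [0, 0, 0], 0.45], [[0, 0, 10], [0, 0, 0], 0.45]]'

```text
clock: 6.08
ee_pos: [0.587, 0.2205, 0.0257]
ee_rot: [-174.6, 90.0, 91.0]
contact_force: [-0.3, 1.3, 0.1]
finger_gap: 0.0393
```

```bash
python3 - <<'E'
from h import *
p=W(-.085,.0531-.045); to(p[0],p[1],.026)
s,d=grab("top"); cv2.imwrite("pics/t3.png",cv2.resize(np.clip(d["img"][130:330,130:400].astype(float)*2,0,255).astype(np.uint8),None,fx=2.5,fy=2.5))
E
```

```text
t 6.0833 pos [0.587  0.2205 0.0257] th -4.38 tilt [-0.  0. -1.] dock [-66.5 116.1] J [14. 37. 94.  0. 49. 19.] gap 0.0393
delta tool mm [ -0.3  -5.1 109.5]
```

View pics/t3.png

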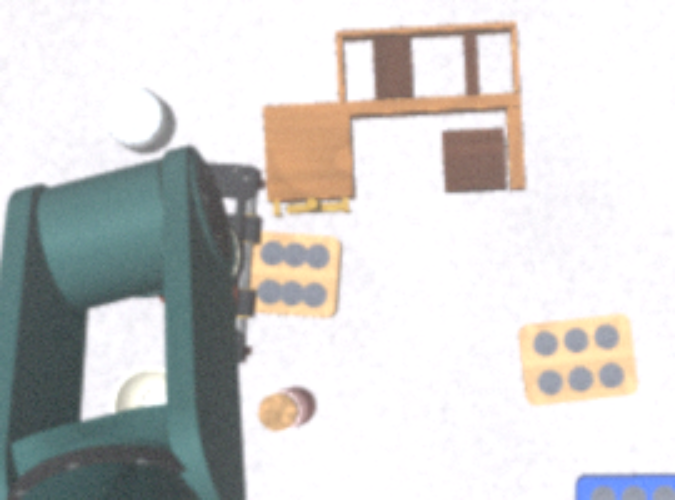

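```bash
python3 - <<'E'
from h import *
s,d=grab("scene"); cv2.imwrite("pics/s3.png",np.clip(d["img"][80:330,200:520].astype(float)*2,0,255).astype(np.uint8).repeat(2,0).repeat(2,1))
E
```

```text
(no output)
```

View pics/s3.png

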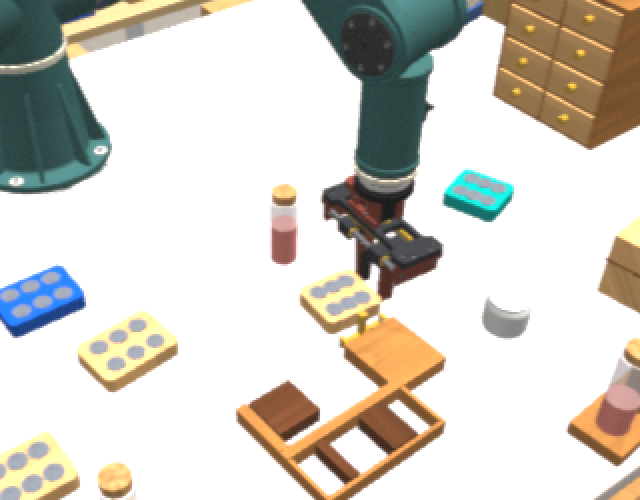

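Forearm is well above everything. Continue, then turn to the dock's yaw while pushing.

Emit:
servo_tool --targets '[[[0, 0, 10], [0, 0, 0], 0.45], [[0, 0, 10], [0, 0, 0], 0.45], [[0, 0, 10], [0, 0, 0], 0.45], [[0, 0, 9], [0, 0, 0], 0.45], [[0, 0, 8], [0, 0, 0], 0.45]]'

```text
clock: 6.6
ee_pos: [0.5835, 0.1737, 0.0258]
ee_rot: [140.5, 90.0, 46.1]
contact_force: [-1.2, 1.8, 1.9]
finger_gap: 0.0396
```

Emit:
servo_tool --targets '[[[0, 0, 8], [-1, 0, 0], 0.45], [[0, 0, 8], [-1, 0, 0], 0.45], [[0, 0, 8], [-1, 0, 0], 0.45], [[0, 0, 8], [-1, 0, 0], 0.45], [[0, 0, 8], [-1, 0, 0], 0.45]]'

```text
clock: 7.02
ee_pos: [0.5816, 0.134, 0.0258]
ee_rot: [-157.2, 90.0, 113.5]
contact_force: [-0.3, 1.7, 0.9]
finger_gap: 0.0395
```

```bash
python3 - <<'E'
from h import *
p=W(-.085,.0531-.045); to(p[0],p[1],.026)
E
```

```text
t 7.0167 pos [0.5816 0.134  0.0258] th 0.66 tilt [-0.  0. -1.] dock [-75.9  30. ] J [ 6. 35. 98.  0. 47.  6.] gap 0.0395
delta tool mm [-0.2 -8.3 22.2]
```

Emit:
servo_tool --targets '[[[0, 0, 6], [-1, 0, 0], 0.45], [[0, 0, 6], [-1, 0, 0], 0.45], [[0, 0, 5], [0, 0, 0], 0.45], [[0, 0, 3], [0, 0, 0], 0.45], [[0, 0, 2], [0, 0, 0], 0.45]]'

```text
clock: 7.43
ee_pos: [0.5825, 0.1122, 0.0258]
ee_rot: [-174.3, 90.0, 98.3]
contact_force: [0.1, 1.7, 1.0]
finger_gap: 0.0395
```

```bash
cat >> h.py <<'E'
def board(tag):
    s,d=grab("top"); im=d["img"]; np.savez("last.npz",**d)
    cv2.imwrite(f"pics/{tag}.png",cv2.resize(np.clip(im[130:330,200:400].astype(float)*2,0,255).astype(np.uint8),None,fx=3,fy=3))
    hsv=cv2.cvtColor(im,cv2.COLOR_BGR2HSV); m=((hsv[...,0]<25)&(hsv[...,1]>70)&(hsv[...,2]>70)).astype(np.uint8)
    m[:,:240]=0
    m=cv2.morphologyEx(m,cv2.MORPH_CLOSE,np.ones((5,5),np.uint8))
    cs,_=cv2.findContours(m,cv2.RETR_EXTERNAL,cv2.CHAIN_APPROX_NONE)
    for c in cs:
        a=cv2.contourArea(c)
        if 500<a<1600:
            w=pix2plane(d,c[:,0,:],.022)[:,:2].astype(np.float32); r=cv2.minAreaRect(w*1000)
            print(c[:,0].mean(0).round(),a,[np.round(v,1) for v in r],"dock",(Dk(np.array(r[0])/1000)*1000).round(1))
E
python3 - <<'E'
from h import *
p=W(-.085,.0531-.045); to(p[0],p[1],.026); board("t4")
E
```

```text
t 7.4333 pos [0.5825 0.1122 0.0258] th 2.57 tilt [-0.  0. -1.] dock [-76.1   8.1] J [ 4. 35. 98.  0. 47.  2.] gap 0.0395
delta tool mm [-0.2 -8.9  0.1]
[361. 273.] 1302.0 [array([ 497.4, -111. ]), array([ 76.7, 107.5]), np.float64(6.3)] dock [-171.6 -210.9]
[437. 229.] 1182.0 [array([ 606.6, -299.8]), array([98.4, 76.4]), np.float64(89.6)] dock [ -71.4 -404.6]
```

View pics/t4.png

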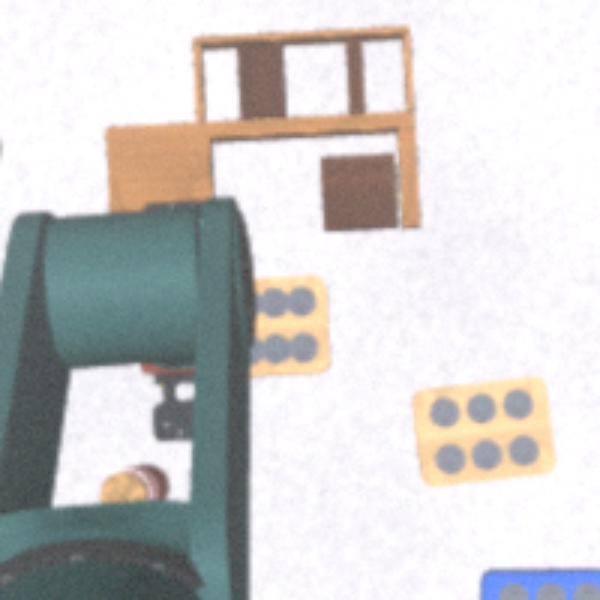

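Emit:
servo_tool --targets '[[[0, 0, -10], [0, 0, 0], 0.45], [[-10, 0, -10], [0, 0, 0], 0.45], [[-35, 0, 0], [0, 0, 0], 0.45], [[-40, 0, 0], [-7, 0, 0], 0.45], [[0, 0, 0], [-7, 0, 0], 0.45]]'

```text
clock: 7.9
ee_pos: [0.5859, 0.1348, 0.1179]
ee_rot: [80.3, 89.4, 7.3]
contact_force: [0.8, -0.1, -0.3]
finger_gap: 0.0396
```

Emit:
servo_tool --targets '[[[0, 0, 0], [-7, 0, 0], 0.45], [[0, 0, 0], [-7, 0, 0], 0.45], [[0, 0, 0], [-7, 0, 0], 0.45], [[0, 0, 0], [-7, 0, 0], 0.45], [[0, 0, 0], [-7, 0, 0], 0.45]]'

```text
clock: 8.32
ee_pos: [0.5814, 0.134, 0.1115]
ee_rot: [58.2, 90.0, 20.3]
contact_force: [0.1, -0.3, 1.0]
finger_gap: 0.0396
```

Emit:
servo_tool --targets '[[[0, 0, 0], [-7, 0, 0], 0.45], [[0, 0, 0], [-7, 0, 0], 0.45], [[0, 0, 0], [-7, 0, 0], 0.45], [[0, 0, 0], [-7, 0, 0], 0.45], [[0, 0, 0], [-7, 0, 0], 0.45]]'

```text
clock: 8.73
ee_pos: [0.5814, 0.134, 0.1114]
ee_rot: [28.5, 90.0, 25.5]
contact_force: [0.4, 0.2, 1.0]
finger_gap: 0.0397
```

Emit:
servo_tool --targets '[[[0, 0, -20], [-6, 0, 0], 0.45], [[0, 0, -30], [0, 0, 0], 0.45], [[0, 0, -20], [0, 0, 0], 0.45], [[0, 0, 0], [0, 0, 0], 0.45]]'

```text
clock: 9.07
ee_pos: [0.506, 0.1324, 0.1106]
ee_rot: [-177.8, 89.7, -175.1]
contact_force: [-0.8, -0.3, 0.1]
finger_gap: 0.0397
```

```bash
python3 - <<'E'
from h import *
p=W(-.145,-.045); to(p[0],p[1],.026); board("t5")
E
```

```text
t 9.0667 pos [0.506  0.1324 0.1106] th 92.71 tilt [-0.006 -0.001 -1.   ] dock [-151.5   32. ] J [  7.  24. 104.   0.  53. -86.] gap 0.0397
delta tool mm [ 84.6 -76.9   7. ]
[361. 273.] 1305.0 [array([ 497.5, -111.2]), array([ 77. , 107.8]), np.float64(6.5)] dock [-171.5 -211. ]
[291. 238.] 975.0 [array([584.7,  57.9]), array([77.3, 84. ]), np.float64(3.1)] dock [-76.4 -46.2]
[437. 229.] 1182.5 [array([ 606.6, -299.8]), array([98.4, 76.4]), np.float64(89.6)] dock [ -71.4 -404.6]
[605. 247.] 1581.0 [array([ 560.6, -713.2]), array([ 76.7, 267.3]), np.float64(80.2)] dock [-136.8 -815.3]
```

View pics/t5.png

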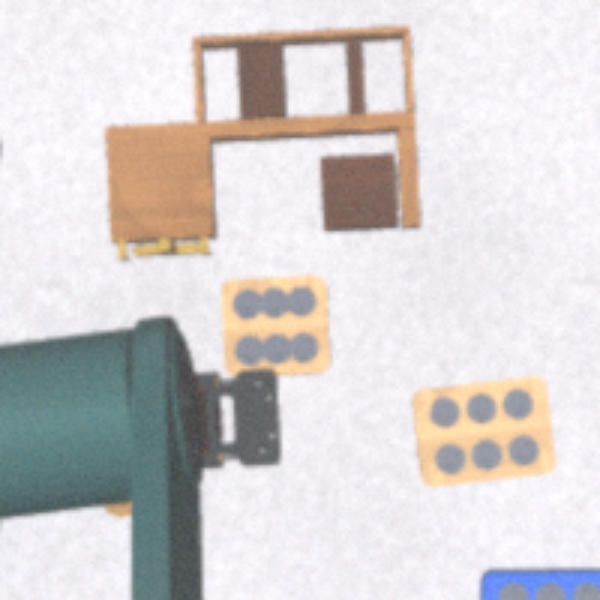

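Board sits at dock (-76.4, -46.2) mm with yaw 3.1°, against a bay centre of -45 and yaw 2.7°. That is good enough to push in. Moving behind it.

Emit:
servo_tool --targets '[[[0, -27, 5], [0, 0, 0], 0.45], [[0, -27, 6], [0, 0, 0], 0.45], [[0, -23, 6], [0, 0, 0], 0.45], [[20, 0, 0], [0, 0, 0], 0.45], [[30, 0, 0], [0, 0, 0], 0.45]]'

```text
clock: 9.53
ee_pos: [0.5381, 0.0545, 0.0632]
ee_rot: [-4.4, 89.4, -1.9]
contact_force: [1.7, 0.4, -1.2]
finger_gap: 0.0395
```

Emit:
servo_tool --targets '[[[20, 0, 0], [0, 0, 0], 0.45], [[11, 0, 0], [0, 0, 0], 0.45], [[4, 0, 0], [0, 0, 0], 0.45], [[0, 0, 0], [0, 0, 0], 0.45]]'

```text
clock: 9.87
ee_pos: [0.5332, 0.0558, 0.0251]
ee_rot: [144.1, 90.0, 146.7]
contact_force: [-0.3, -0.4, -0.7]
finger_gap: 0.0396
```

```bash
python3 - <<'E'
from h import *
p=W(-.010,-.045); to(p[0],p[1],.026); board("t6")
E
```

```text
t 9.8667 pos [0.5332 0.0558 0.0251] th 92.64 tilt [-0.  0. -1.] dock [-128.   -45.9] J [ -1.  32. 106.   0.  42. -94.] gap 0.0396
delta tool mm [ -0.9   1.  118. ]
[361. 273.] 1309.0 [array([ 497.4, -111.1]), array([ 77., 108.]), np.float64(6.5)] dock [-171.6 -210.9]
[437. 229.] 1182.0 [array([ 606.6, -299.8]), array([98.4, 76.4]), np.float64(89.6)] dock [ -71.4 -404.6]
```

View pics/t6.png

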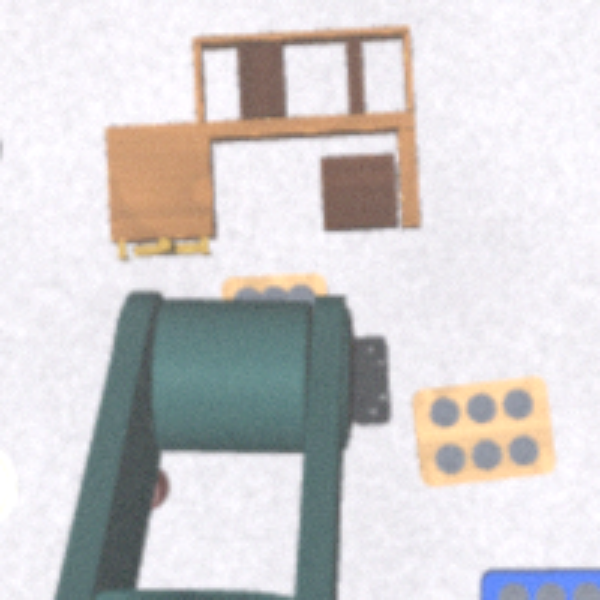

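Emit:
servo_tool --targets '[[[0, 0.3, 4], [0, 0, 0], 0.45], [[0, 0.3, 6], [0, 0, 0], 0.45], [[0, 0.3, 7], [0, 0, 0], 0.45], [[0, 0, 7], [0, 0, 0], 0.45], [[0, 0, 6], [0, 0, 0], 0.45]]'

```text
clock: 10.33
ee_pos: [0.5632, 0.0578, 0.0261]
ee_rot: [3.1, 90.0, 5.7]
contact_force: [-2.3, -1.2, 1.4]
finger_gap: 0.0396
```

Emit:
servo_tool --targets '[[[0, 0, 5], [0, 0, 0], 0.45], [[0, 0, 5], [0, 0, 0], 0.45], [[0, 0, 5], [0, 0, 0], 0.45], [[0, 0, 5], [0, 0, 0], 0.45], [[0, 0, 5], [0, 0, 0], 0.45]]'

```text
clock: 10.75
ee_pos: [0.5874, 0.0589, 0.0257]
ee_rot: [160.5, 90.0, 163.1]
contact_force: [-2.1, -0.5, 2.7]
finger_gap: 0.0393
```

```bash
python3 - <<'E'
from h import *
p=W(-.010,-.045); to(p[0],p[1],.026); board("t7")
E
```

```text
t 10.75 pos [0.5874 0.0589 0.0257] th 92.62 tilt [-0.  0. -1.] dock [-73.7 -45.4] J [ -1.  35.  99.   0.  46. -94.] gap 0.0393
delta tool mm [-0.4  0.4 63.7]
[361. 273.] 1305.0 [array([ 497.5, -111.1]), array([ 77. , 107.7]), np.float64(6.5)] dock [-171.5 -211. ]
[437. 229.] 1183.5 [array([ 606., -300.]), array([77.7, 98.7]), np.float64(1.5)] dock [ -72.  -404.7]
```

View pics/t7.png

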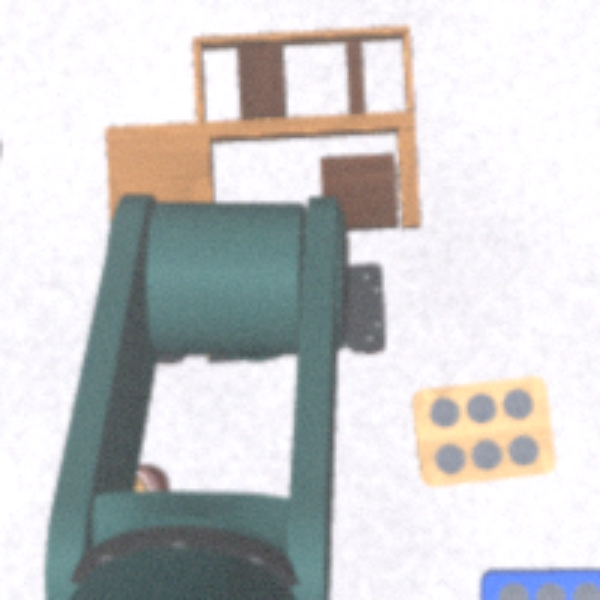

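Force is low and the front is already about 16 mm in the bay. Continuing.

Emit:
servo_tool --targets '[[[0, 0, 5], [0, 0, 0], 0.45], [[0, 0, 6], [0, 0, 0], 0.45], [[0, 0, 6], [0, 0, 0], 0.45], [[0, 0, 6], [0, 0, 0], 0.45], [[0, 0, 6], [0, 0, 0], 0.45]]'

```text
clock: 11.22
ee_pos: [0.617, 0.0602, 0.0257]
ee_rot: [13.6, 90.0, 16.3]
contact_force: [-0.9, 0.4, -0.1]
finger_gap: 0.0395
```

Emit:
servo_tool --targets '[[[0, 0, 6], [0, 0, 0], 0.45], [[0, 0, 6], [0, 0, 0], 0.45], [[0, 0, 6], [0, 0, 0], 0.45], [[0, 0, 5], [0, 0, 0], 0.45], [[0, 0, 4], [0, 0, 0], 0.45]]'

```text
clock: 11.63
ee_pos: [0.6438, 0.0615, 0.0257]
ee_rot: [18.1, 90.0, 20.8]
contact_force: [-2.2, -0.0, 1.8]
finger_gap: 0.0394
```

```bash
python3 - <<'E'
from h import *
p=W(-.010,-.045); to(p[0],p[1],.026)
s,d=grab("scene"); cv2.imwrite("pics/s8.png",cv2.resize(np.clip(d["img"][180:340,290:450].astype(float)*2,0,255).astype(np.uint8),None,fx=3.5,fy=3.5)); print(s["contact_force"])
E
```

```text
t 11.6333 pos [0.6438 0.0615 0.0257] th 92.63 tilt [ 0.  0. -1.] dock [-17.2 -45.4] J [ -1.  38.  91.   0.  51. -93.] gap 0.0394
delta tool mm [-0.3  0.4  7.2]
[-2.22921565 -0.00479638  1.83699899]
```

View pics/s8.png

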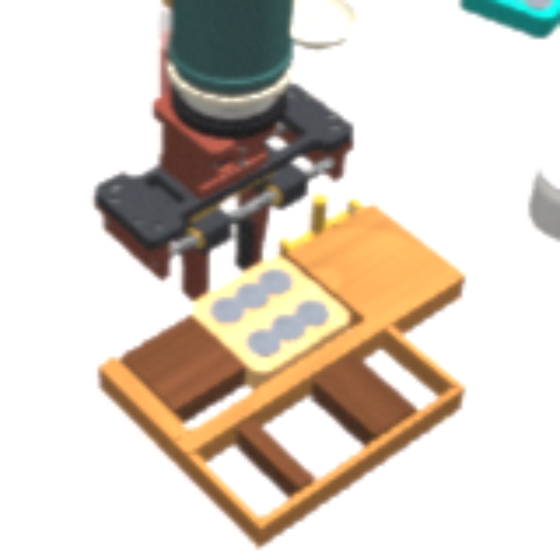

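Board is in the bay, near the back. Finish slowly, watching the force.

Emit:
servo_tool --targets '[[[0, 0, 2], [0, 0, 0], 0.45], [[0, 0, 2], [0, 0, 0], 0.45], [[0, 0, 2], [0, 0, 0], 0.45], [[0, 0, 1], [0, 0, 0], 0.45], [[0, 0, 0], [0, 0, 0], 0.45]]'

```text
clock: 12.1
ee_pos: [0.6504, 0.0617, 0.0257]
ee_rot: [7.4, 90.0, 10.0]
contact_force: [-0.7, 0.3, 0.3]
finger_gap: 0.0392
```

Emit:
servo_tool --targets '[[[0, 0, 1], [0, 0, 0], 0.45], [[0, 0, 1], [0, 0, 0], 0.45], [[0, 0, 0], [0, 0, 0], 0.45]]'

```text
clock: 12.35
ee_pos: [0.6505, 0.0618, 0.0256]
ee_rot: [177.9, 89.8, -179.4]
contact_force: [-4.5, -0.9, 4.5]
finger_gap: 0.0394
```

Emit:
servo_tool --targets '[[[0, 0, 1], [0, 0, 0], 0.45], [[0, 0, 1], [0, 0, 0], 0.45], [[0, 0, 0], [0, 0, 0], 0.45]]'

```text
clock: 12.6
ee_pos: [0.6506, 0.0618, 0.0254]
ee_rot: [179.1, 89.6, -178.2]
contact_force: [-9.2, -1.3, 8.2]
finger_gap: 0.0394
```

```bash
python3 - <<'E'
from h import *
p=W(-.010,-.045); to(p[0],p[1],.026)
E
```

```text
t 12.6 pos [0.6506 0.0618 0.0254] th 92.64 tilt [-0.007 -0.    -1.   ] dock [-10.5 -45.4] J [ -1.  39.  90.  -0.  52. -93.] gap 0.0394
delta tool mm [-0.6  0.4  0.5]
```

Hard stop: the tool stays at dock x = -10.5 mm while the force rises to 9 N, so the rear face is flush with the mouth. Backing off to look.

Emit:
servo_tool --targets '[[[0, 0, -10], [0, 0, 0], 0.45], [[0, 0, -20], [0, 0, 0], 0.45], [[-30, 0, -20], [0, 0, 0], 0.45], [[-40, 0, -40], [0, 0, 0], 0.25], [[0, 0, -30], [0, 0, 0], 0.25]]'

```text
clock: 13.02
ee_pos: [0.5481, 0.0569, 0.0895]
ee_rot: [-2.6, 89.4, 0.0]
contact_force: [0.1, -0.1, 0.4]
finger_gap: 0.0296
```

```bash
python3 - <<'E'
from h import *
p=W(-.008,.042); to(p[0],p[1],.049)
s,d=grab("top"); im=d["img"]; np.savez("t9.npz",**d)
cv2.imwrite("pics/t9.png",cv2.resize(np.clip(im[135:235,230:350].astype(float)*2,0,255).astype(np.uint8),None,fx=6,fy=6,interpolation=cv2.INTER_CUBIC))
print("exp knob px top",world2pix(d,[*p,.05]),world2pix(d,[*p,.018]))
s,d2=grab("scene"); np.savez("s9.npz",**d2)
cv2.imwrite("pics/s9.png",cv2.resize(np.clip(d2["img"][220:340,310:430].astype(float)*2,0,255).astype(np.uint8),None,fx=5,fy=5,interpolation=cv2.INTER_CUBIC))
print("exp knob px scene",world2pix(d2,[*p,.05]),world2pix(d2,[*p,.018]))
E
```

```text
t 13.0167 pos [0.5481 0.0569 0.0895] th 92.63 tilt [ 0.01  0.   -1.  ] dock [-113.   -45.5] J [ -1.  27. 102.   0.  50. -94.] gap 0.0296
delta tool mm [ 41.5  87.7 104.5]
exp knob px top [[252.67528629 211.16345919]] [[254.59986474 212.75075018]]
exp knob px scene [[382.01210852 235.76886996]] [[381.11872366 244.86276745]]
```

View pics/t9.png

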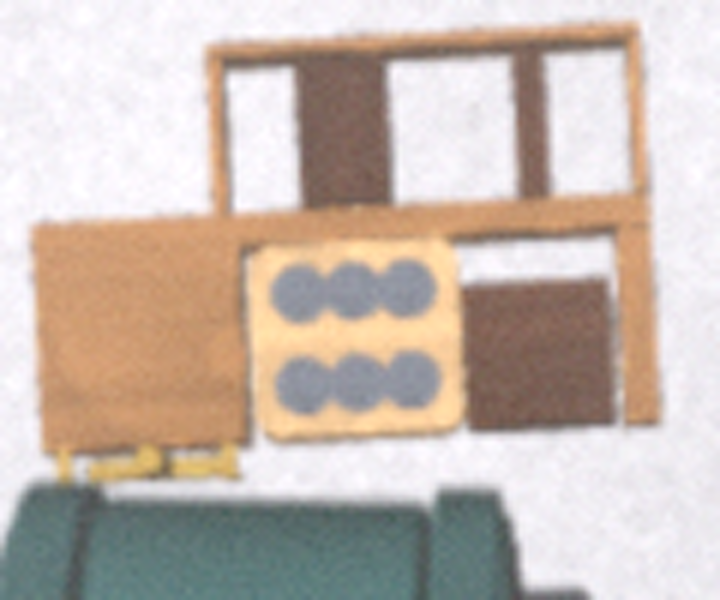

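View pics/s9.png

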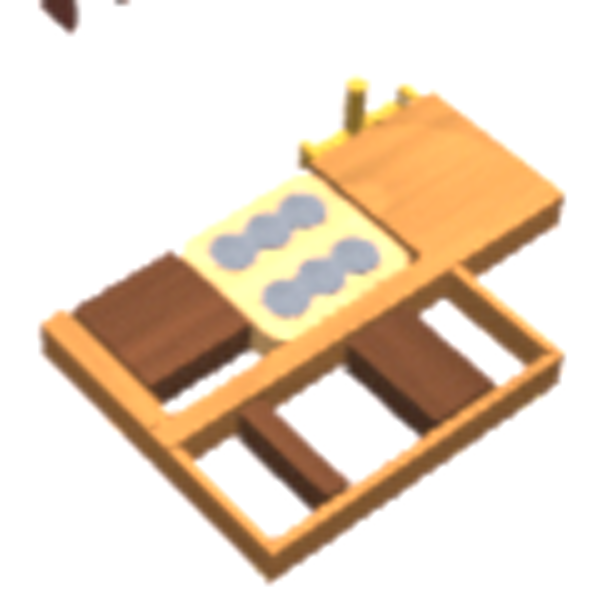

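Board sits fully in, against the back wall. The knob top shows at (255,211) in top and (381,237) in scene, a few mm right of nominal, so I'll straddle it with about 31 mm of opening.

Emit:
servo_tool --targets '[[[0, 25, 25], [0, 0, 0], 0.35], [[0, 25, 25], [0, 0, 0], 0.35], [[0, 25, 25], [0, 0, 0], 0.35], [[0, 9, 24], [0, 0, 0], 0.35], [[0, 0, 0], [0, 0, 0], 0.35]]'

```text
clock: 13.53
ee_pos: [0.6462, 0.1483, 0.0857]
ee_rot: [9.2, 89.5, 11.9]
contact_force: [-0.1, -0.1, 0.4]
finger_gap: 0.0307
```

```bash
python3 - <<'E'
from h import *
p=W(-.009,.039); to(p[0],p[1],.049)
a=dict(np.load("t9.npz"));b=dict(np.load("s9.npz"))
from scipy.optimize import least_squares
f=lambda X:np.r_[(world2pix(a,X)-[255.3,211.3]).ravel(),(world2pix(b,X)-[381.2,237.2]).ravel()]
r=least_squares(f,[.65,.14,.05]); print("knob top",r.x,r.fun.round(2),Dk(r.x)*1000)
E
```

```text
t 13.5333 pos [0.6462 0.1483 0.0857] th 92.73 tilt [ 0.008  0.002 -1.   ] dock [-10.7  41.2] J [  7.  34.  87.   0.  58. -86.] gap 0.0307
delta tool mm [36.7 -2.2  1.4]
knob top [0.64953124 0.14434542 0.04791148] [-0.47 -0.31 -0.58  0.1 ] [-7.59021771 37.08806316]
```

Emit:
servo_tool --targets '[[[0, -2, 1], [0, 0, 0], 0.35], [[10, 0, 0], [0, 0, 0], 0.35], [[14, 0, 0], [0, 0, 0], 0.35], [[12, 0, 0], [0, 0, 0], 0.35], [[0, 0, 0], [0, 0, 0], 0.35]]'

```text
clock: 13.95
ee_pos: [0.6376, 0.1423, 0.0459]
ee_rot: [-176.9, 89.7, -174.3]
contact_force: [-0.3, 0.1, 0.0]
finger_gap: 0.0302
```

```bash
python3 - <<'E'
from h import *
p=W(-.009,-.012); to(p[0],p[1],.049)
s,d=grab("scene"); cv2.imwrite("pics/s10.png",cv2.resize(np.clip(d["img"][200:300,310:430].astype(float)*2,0,255).astype(np.uint8),None,fx=5,fy=5)); print(s["contact_force"])
E
```

```text
t 13.95 pos [0.6376 0.1423 0.0459] th 92.57 tilt [-0.006 -0.001 -1.   ] dock [-19.6  35.6] J [  7.  37.  89.   0.  54. -86.] gap 0.0302
delta tool mm [ -3.2 -47.6  10.7]
[-0.32891929  0.1095975   0.03397291]
```

View pics/s10.png

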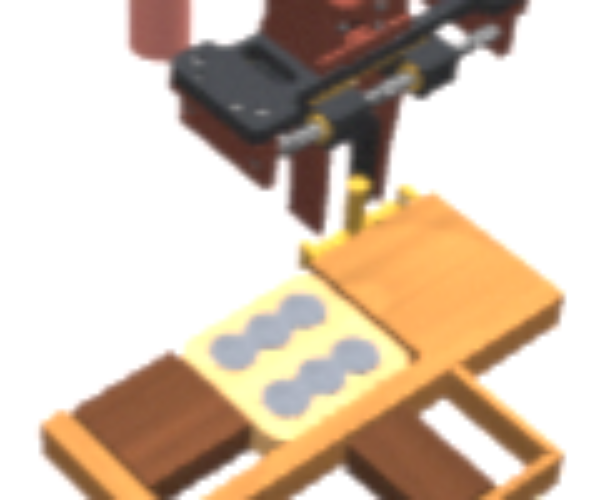

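The tool settled 10 mm short in x (earlier reading was mid-overshoot). Correct it.

Emit:
servo_tool --targets '[[[-3, 3, 5], [0, 0, 0], 0.35], [[0, 0, 5], [0, 0, 0], 0.35], [[0, 0, 0], [0, 0, 0], 0.35], [[0, 0, 0], [0, 0, 0], 0.35]]'

```text
clock: 14.33
ee_pos: [0.6519, 0.147, 0.0531]
ee_rot: [6.0, 89.9, 8.6]
contact_force: [1.0, 1.3, -0.5]
finger_gap: 0.0308
```

```bash
python3 - <<'E'
from h import *
p=W(-.009,-.012); to(p[0],p[1],.049)
s,d=grab("scene"); cv2.imwrite("pics/s11.png",cv2.resize(np.clip(d["img"][200:300,310:430].astype(float)*2,0,255).astype(np.uint8),None,fx=5,fy=5)); print(s["contact_force"])
E
```

```text
t 14.3333 pos [0.6519 0.147  0.0531] th 92.63 tilt [ 0.002  0.    -1.   ] dock [-5.1 39.6] J [  7.  37.  87.   0.  55. -86.] gap 0.0308
delta tool mm [  4.1 -51.6  -3.8]
[ 1.03223045  1.2894001  -0.50650918]
```

View pics/s11.png

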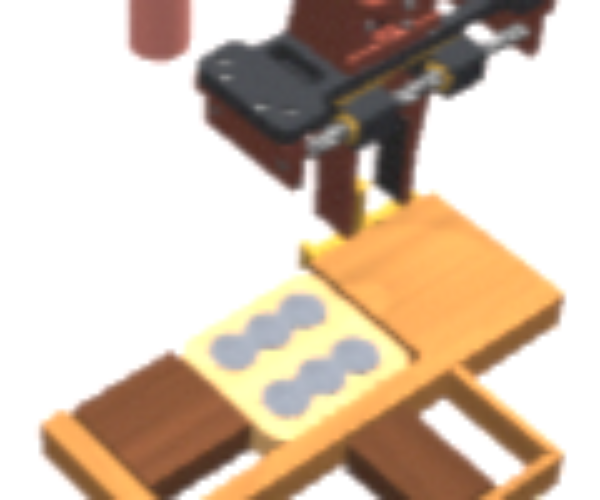

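The knob at (358,200) in the crop is between the fingers. Pushing it across.

Emit:
servo_tool --targets '[[[3, -3, -3], [0, 0, 0], 0.35], [[0, -5, 0], [0, 0, 0], 0.35], [[0, -5, 0], [0, 0, 0], 0.35], [[0, -5, 0], [0, 0, 0], 0.35], [[0, -5, 0], [0, 0, 0], 0.35]]'

```text
clock: 14.8
ee_pos: [0.648, 0.1233, 0.0488]
ee_rot: [164.2, 89.9, 166.8]
contact_force: [-1.1, 1.2, -0.9]
finger_gap: 0.0306
```

Emit:
servo_tool --targets '[[[0, -5, 0], [0, 0, 0], 0.35], [[0, -5, 0], [0, 0, 0], 0.35], [[0, -5, 0], [0, 0, 0], 0.35], [[0, -4, 0], [0, 0, 0], 0.35], [[0, -3, 0], [0, 0, 0], 0.35]]'

```text
clock: 15.22
ee_pos: [0.6498, 0.1012, 0.0491]
ee_rot: [137.4, 90.0, 140.0]
contact_force: [-1.2, 2.6, -0.6]
finger_gap: 0.0306
```

```bash
python3 - <<'E'
from h import *
p=W(-.008,-.012); to(p[0],p[1],.050)
s,d=grab("scene"); cv2.imwrite("pics/s12.png",cv2.resize(np.clip(d["img"][200:300,310:430].astype(float)*2,0,255).astype(np.uint8),None,fx=5,fy=5)); print(s["contact_force"])
E
```

```text
t 15.2167 pos [0.6498 0.1012 0.0491] th 92.61 tilt [-0.  0. -1.] dock [-9.4 -6.1] J [  3.  37.  89.   0.  54. -90.] gap 0.0306
delta tool mm [-0.9 -5.9  1.4]
[-1.24830734  2.55764378 -0.58809115]
```

View pics/s12.png

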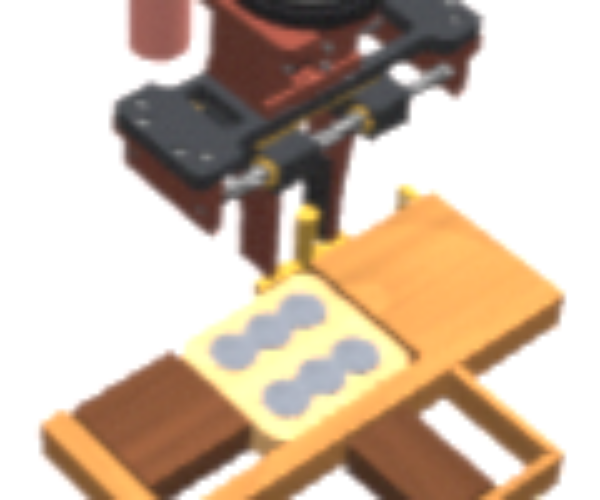

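Emit:
servo_tool --targets '[[[0, -2, 0], [0, 0, 0], 0.35], [[0, -2, 0], [0, 0, 0], 0.35], [[0, -1.5, 0], [0, 0, 0], 0.35], [[0, -1, 0], [0, 0, 0], 0.35], [[0, 0, 0], [0, 0, 0], 0.35]]'

```text
clock: 15.68
ee_pos: [0.6503, 0.0952, 0.0492]
ee_rot: [-0.7, 90.0, 1.9]
contact_force: [0.1, 0.6, 0.2]
finger_gap: 0.031
```

Emit:
servo_tool --targets '[[[0, -1, 0], [0, 0, 0], 0.35], [[0, -1, 0], [0, 0, 0], 0.35], [[0, -1, 0], [0, 0, 0], 0.35], [[0, 0, 0], [0, 0, 0], 0.35]]'

```text
clock: 16.02
ee_pos: [0.6503, 0.0947, 0.0492]
ee_rot: [79.3, 89.8, 81.9]
contact_force: [0.2, 10.9, -0.9]
finger_gap: 0.0309
```

Stopped hard at knob y ≈ -3 mm (nominal end), with 11 N. Release and lift.

Emit:
servo_tool --targets '[[[0, 5, 0], [0, 0, 0], 0.35], [[0, 4, 0], [0, 0, 0], 0.35], [[-10, 0, 0], [0, 0, 0], 0.35], [[-30, 0, 0], [0, 0, 0], 0.35], [[-40, 0, 0], [0, 0, 0], 0.35]]'

```text
clock: 16.43
ee_pos: [0.6472, 0.1008, 0.1275]
ee_rot: [-174.2, 89.6, -171.5]
contact_force: [-0.4, 0.4, -0.0]
finger_gap: 0.0309
```

Emit:
servo_tool --targets '[[[-30, 0, -40], [0, 0, 0], 0.35], [[0, 0, -40], [0, 0, 0], 0.35], [[0, 0, -40], [0, 0, 0], 0.35], [[0, 0, -30], [0, 0, 0], 0.35], [[0, 0, 0], [0, 0, 0], 0.35]]'

```text
clock: 16.85
ee_pos: [0.4986, 0.0942, 0.1542]
ee_rot: [-175.7, 89.6, -173.0]
contact_force: [-1.9, -0.1, 0.0]
finger_gap: 0.0305
```

```bash
python3 - <<'E'
from h import *
p=W(-.008,-.003); to(p[0],p[1],.050)
s,d=grab("scene"); cv2.imwrite("pics/s13.png",cv2.resize(np.clip(d["img"][200:340,290:430].astype(float)*2,0,255).astype(np.uint8),None,fx=4,fy=4,interpolation=cv2.INTER_CUBIC)); print(world2pix(d,[*p,.05]),s["contact_force"])
board("t13b"); a=dict(np.load("last.npz")); im=a["img"]
cv2.imwrite("pics/t13.png",np.clip(im.astype(float)*2,0,255).astype(np.uint8))
cv2.imwrite("pics/t13z.png",cv2.resize(np.clip(im[135:235,230:350].astype(float)*2,0,255).astype(np.uint8),None,fx=6,fy=6,interpolation=cv2.INTER_CUBIC))
b=dict(np.load("top0.npz"))
E
```

```text
t 16.85 pos [0.4986 0.0942 0.1542] th 92.66 tilt [-0.007 -0.001 -1.   ] dock [-160.7   -5.9] J [  3.  19. 103.  -0.  58. -90.] gap 0.0305
delta tool mm [103.1   3.1 153.5]
[[368.58180851 243.53405907]] [-1.88840063 -0.10387038  0.03312675]
[361. 273.] 1306.0 [array([ 497.4, -111.4]), array([ 76.9, 107.9]), np.float64(6.3)] dock [-171.6 -211.2]
[437. 229.] 1183.5 [array([ 606.6, -299.8]), array([98.4, 76.4]), np.float64(89.6)] dock [ -71.4 -404.6]
[605. 246.] 1560.5 [array([ 560.6, -713.2]), array([ 76.7, 267.3]), np.float64(80.2)] dock [-136.8 -815.3]
```

View pics/s13.png

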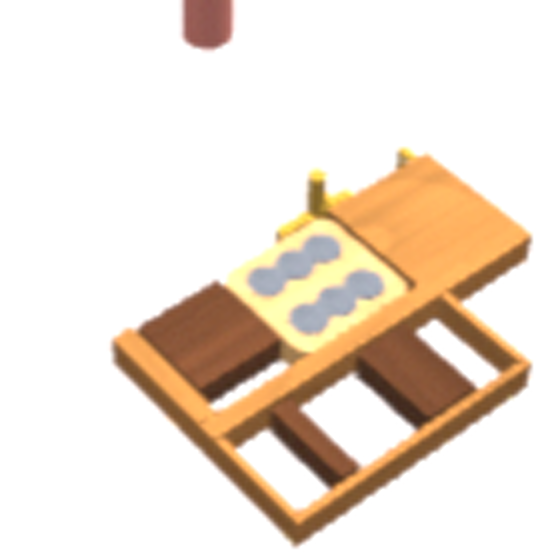

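View pics/t13z.png

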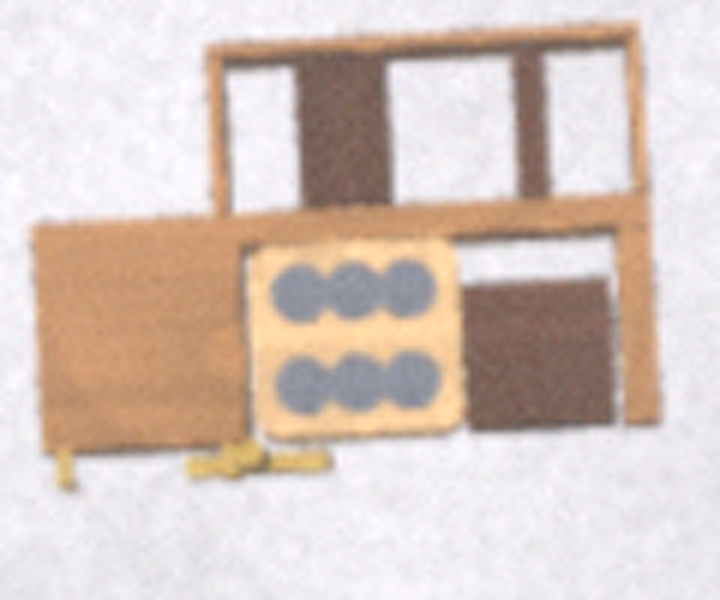

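View pics/t13.png

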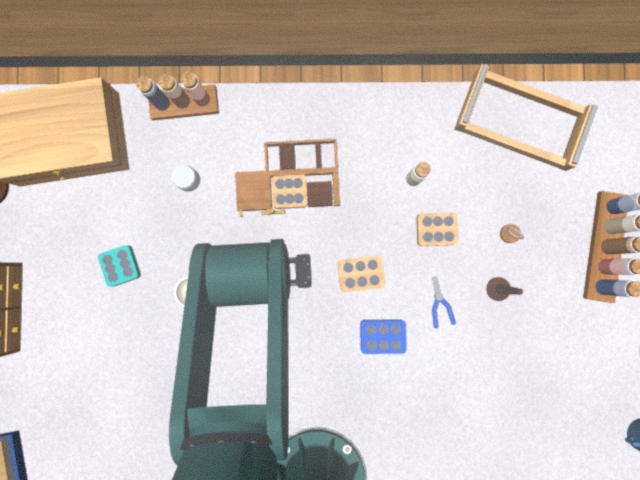

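```bash
python3 - <<'E'
from h import *
s,d=grab("scene"); b=np.load("scene0.npz")["img"]
df=cv2.absdiff(d["img"],b).max(2); m=(cv2.medianBlur(df,5)>25).astype(np.uint8)
n,_,st,c=cv2.connectedComponentsWithStats(m)
print([(st[i].tolist()) for i in range(1,n) if st[i,4]>15], s["contact_force"], s["joint_velocities"].round(1))
cv2.imwrite("pics/s14.png",np.clip(d["img"].astype(float)*1.7,0,255).astype(np.uint8))
E
```

```text
[[146, 0, 48, 110, 1360], [179, 0, 190, 194, 17125], [185, 49, 6, 8, 29], [160, 68, 10, 31, 120], [0, 128, 15, 8, 69], [0, 140, 14, 10, 103], [399, 195, 40, 30, 810], [377, 235, 12, 13, 89], [346, 242, 46, 50, 1033]] [ 0.49563433  0.75799495 -0.46829372] [-0.1  1.9 -3.8  0.  -0.9 -0. ]
```

View pics/s14.png

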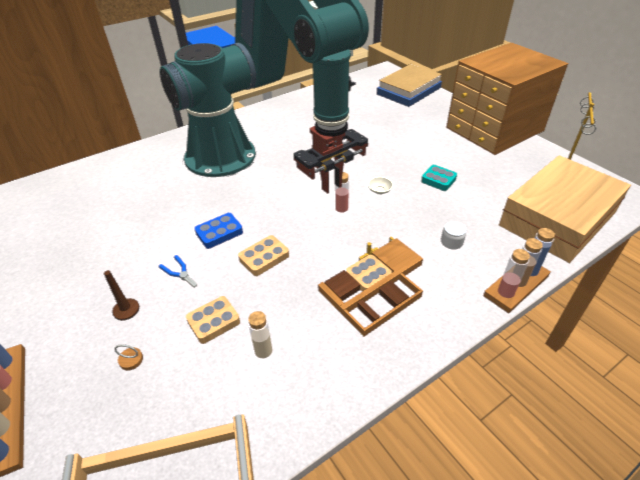

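Only the arm, board_r's old and new places (399–439,195–225 and 346–392,242–292) and the bolt have changed. Vial_rose at (342,195), the dish and the tin are unmoved, and the gripper is clear. Handing in.

```bash
python3 -c "
from h import *
print(ticket.job_done())"
```

```text
the job is handed in; nothing more can be done
None
```

The job is handed in: board_r is fully home in the bay and the brass bolt is across in front of it. The clock was at about 17 s of the 67 s allowed.

**Which board:** The packer in the bay measured about 61 mm thick, so it is packer_c and the bay is 90 mm wide. The 86 mm board, board_r, is the one that fits.

**Moves:** I pushed board_r sideways with two fingers to line it up with the bay, then slid it in until it stopped hard. At about 9 N it no longer moved, with its rear edge flush with the mouth to within about 1 mm. Then I pushed the bolt by its knob to its own hard stop, at about 11 N against 1.5 N of friction.

**Last checks:**
- **Bolt end position:** The knob ended about 3 mm right of the left cheek's inner face. The bolt tip is about 34 mm across the bay, against a nominal 33 mm.
- **Other objects:** The before-and-after scene image changed only at the arm, board_r's old and new places, and the bolt. The gripper was clear of everything at hand-in.

**One disagreement:** The images show the bolt travelling about 38–40 mm rather than the full 45 mm. The knob also looked about 5 mm right of its drawn-back position at the start, so the bolt probably began slightly advanced. The end position and the hard stop both agree with fully across.

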